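Switch the board lift off and weigh down its pile

ROBOT

A 6-joint arm with a two-finger parallel gripper is mounted at the origin on a cart in front of the work surface, level with it; the furniture and walls round the work are solid. World frame = base frame: x ahead of the robot, y to its left, z up, the work surface at z = 0. Lengths are in m, angles in rad, forces in N, time in s.
With the tool pointing down it reaches from about 0.325 to 0.85 m from the base axis. Payload 15.5 kg.
Tool frame: the origin (TCP) lies at the very end of the fingers, on their centre line; the grasp point (between the pads) lies behind it (env.pinch_z is the z of the grasp point in the tool frame, in m); z points along the fingers, y is the direction in which the jaws open and shut (so a half turn about z gives the same grasp; the last joint's range is limited). The gripper opens to 91 mm and grips with 3 to 60 N. Pads are 32 mm wide; open, the fingers measure 118 mm over their backs; the gripper's body (76 mm by 178 mm) begins 60 mm behind the grasp point.
Start: joints at [1.183, 0.494, 1.345, -0, 1.302, -0.096], TCP at [0.18, 0.598, 0.214] pointing down, gripper open.
Joint ranges: [-2.91, 2.91], [-0.82, 2.16], [0.22, 2.67], [-1.22, 4.37], [0.12, 2.79], [-3.08, 3.08]. Speed limits (rad/s): [1.89, 1.89, 2.57, 3.01, 3.01, 3.01].

INTERFACE

Orientations are given as a unit quaternion [w, x, y, z].
In Python, from cell import env, grab_frame gives the robot as it stands.
- The arm moves only by the shell command python3 -m jog 'ROWS'. ROWS is JSON, one flat list of numbers, 7 for each row, row after row: the shift along the tool's x, y, z in cm, then the turn, a rotation vector about the tool's x, y, z in rad, then the opening in per cent of the stroke, from 0 (shut) to 100 (fully open). In form: [dx, dy, dz, ax, ay, az, fingers, dx, dy, dz, ax, ay, az, fingers, ...]. A call has 1 to 20 rows; each row shifts and turns the commanded pose from where the row before left it, along the tool's axes as they then stand; what a row does not reach is not made up. A row lasts 1/8 s, in which the tool goes at most 62.5 mm and 10.7 degrees, less where a joint would pass 70% of its speed; a pose out of reach is approached as far as the arm can. A call is refused whole if a number of a shift passes 6.25 or a number of a turn 0.188, either way. A call with a gripper value outside its range is refused whole. The fingers move at their own pace and stop on an object; the grip force is fixed at half the most. Time passes only in rows, so rows that do not move let the fingers close. It gives the time, the measured TCP pose, the force and the opening at its end, in the units of the state.
- env.get_state(): the state, without advancing time (a new reading comes with each control period).
- grab_frame(name): name is "side" or "top" or "wrist"; returns a dict with "pixels" (384x512x3 uint8, red, green, blue), "z_map" (384x512 float32, m along the optical axis (not along the pixel's ray), 0 where there is no reading), "mtx" (3x3 intrinsics, pixels), "cam_to_world" (4x4, takes a point from camera to world coordinates); the wrist camera has in their place "tool_from_camera" (4x4, takes a point from camera to tool coordinates, whose origin is the TCP and whose axes are the flange's). Camera axes: x right, y down, z forward; pixel columns grow to the right and rows downward; lengths in m; the calibration is good to about 2 mm. A picture is of the moment at which its call begins: read the wrist's pose just before it.
- env.sign_off(): hands the job in, once; it reports no verdict.
The state is a dict: "time": time; "joint_positions": joint angles; "qvel": joint speeds; "joint_torque": joint torques, N m; "eef_pos": TCP position; "orientation": TCP orientation; "ft_force": force on the tool from outside, world axes, zero at the start; "wrist_torque": the same for the moment, N m; "width": opening from 0.0 (shut) to 1.0 (fully open).
Only numpy, scipy, OpenCV 4.12 (cv2) and the standard library are available. Lean on these libraries where they do the work, as an engineer would, in place of code of your own. Each camera call takes 0.05 s, during which the arm holds its last target. There are 200 camera calls.

TASK

Set the control box's three-position toggle to its centre off position, without throwing it over to the far side, and let go of it. Only then pick the pressure plate up by its grip bar and lay it flat, centred and square on the pile of boards on the lift, lowering it until it rests there rather than dropping it. Leave everything else on the bench where it stands.

Things in the scene. Friction and masses are not known exactly. Their poses are not given: they have to be found in the camera images.
- control_box: Fixed blue switch box on a grey foot, 116 mm wide, 160 mm tall, left or right of the lift. Origin: bench top, below the toggle's pivot; its front faces its own -x, z up. The bright switch panel slopes: its outward normal is (-0.644, 0, 0.765) in this frame (0.70 rad from vertical). A hood hangs over it (see toggle_pivot).
- toggle_pivot (a point): Pivot of the toggle, in the panel's surface, 80 mm above the bench; axes as the control box's. A flat hood as wide as the box stands out 86 mm at right angles to the panel, 52 mm up-slope of the pivot, so a tool pointing straight down strikes it: come in along the panel's normal.
- toggle (a joint): Steel toggle lever, round, 8 mm thick near the panel, 12 mm near the tip, 44 mm long. Value = sideways lean (rad): 0 = centre off, square to the panel; + leans to the box's +y. Rests at +0.40 (the start, about), 0 and -0.40. Detent: up to 4 N at the tip; let go within 0.18 rad of 0 it springs to 0, beyond 0.22 to the outer rest. Off means within 0.08 of 0.
- feeder: Fixed board lift: grey foot 140 x 170 mm, low mast 125 mm high on its +x side, 51 to 77 mm from the pile's centre. Origin: bench top, below the pile's centre; axes along the pile's edges, z up. Pile of wooden boards 90 (x) by 120 mm (y); its flat top's height is unknown, 45 to 85 mm above the bench (where the lift stopped). It does not yield below 100 N.
- plate_grip (a point): Middle of the grip bar of the loose pressure plate, 27 mm above the underside, over its centre; axes as the plate's, z up. Aluminium plate 84 (x) by 114 mm (y), 8 mm thick, about 0.3 kg, flat on the bench at the start. Black grip bar 60 mm long along x, 16 mm wide across y, from 8 to 42 mm above the underside.
- pressure_plate: The same plate; origin at the centre of its underside.
- cotton_roll: Bystander: white roll on end, 63 mm across, 35 mm tall, origin under it.
- glass_insert: Bystander: small glass bulb on a foot, 22 mm across, 58 mm tall, easily tipped; origin under its foot.
- plug_a: Bystander: pale dome plug, 24 mm across, 22 mm tall, origin under it.
- plug_b: Bystander: another such plug.

How it is judged:
By the outcome, as a careful person would: the job done as asked, in the order asked, and still so for the second after the job is handed in, with the robot touching nothing.
It also fails if it takes over 58 s, if anything falls off the work surface, if the arm or the gripper's body presses on something with over 40 N, if the wrist force passes 120 N, or if a joint passes its speed limit or range.

## Working session

There is one attempt and no reset: what is moved stays moved. The work goes in short steps, Python scripts to look and compute and a shell command to move; the robot and the scene stay as the last step left them, time stands still between calls to the robot, and variables do not carry over. Pictures are saved under pics/ and viewed, about 8 in all and at most 12, crops included, and the job is handed in when it is done.

```bash
ls; mkdir -p pics; python3 - <<'E'
from cell import env, grab_frame
import cv2, numpy as np
print(env.get_state(), env.pinch_z)
for n in ["side","top"]:
    f=grab_frame(n); np.savez(f"pics/{n}0.npz",**{k:v for k,v in f.items() if v is not None})
    print(n,f["mtx"],f["cam_to_world"])
    cv2.imwrite(f"pics/{n}0.png",cv2.resize(f["pixels"][:,:,::-1],(800,600),interpolation=cv2.INTER_CUBIC))
E
```

```text
pics
{'time': 0.0, 'joint_positions': array([ 1.18251971e+00,  4.94214958e-01,  1.34611239e+00,  1.09274178e-05,
        1.30248785e+00, -9.54772402e-02]), 'qvel': array([ 0.00119831,  0.00085596, -0.00125031, -0.0004344 , -0.00013935,
       -0.0001769 ]), 'joint_torque': array([-3.52116484e-03, -8.78819346e+01, -3.81838810e+01,  7.04015885e-02,
        5.37216431e-02, -8.80436596e-05]), 'eef_pos': array([0.18023611, 0.59806452, 0.21332485]), 'orientation': array([-1.51529510e-04,  1.45878699e-01,  9.89302295e-01, -5.92217790e-04]), 'ft_force': array([ 1.21270177, -0.89346456, -0.0700294 ]), 'wrist_torque': array([ 0.02347047, -0.01120855, -0.05556342]), 'width': 1.0005299118194826} -0.0188
side [[346.87778453   0.         248.82625454]
 [  0.         346.87778453 190.80109524]
 [  0.           0.           1.        ]] [[ 0.90169067 -0.24929544  0.35327853  0.1259318 ]
 [-0.43217344 -0.54498755  0.71848082 -0.87573128]
 [ 0.01341841 -0.80052505 -0.59914905  0.73029281]
 [ 0.          0.          0.          1.        ]]
top [[409.07598698   0.         247.44392157]
 [  0.         409.07598698 194.02416797]
 [  0.           0.           1.        ]] [[ 0.00422898 -0.98775902  0.1559302   0.32178202]
 [-0.99994922 -0.00560343 -0.00837599 -0.07832357]
 [ 0.0091472  -0.15588686 -0.98773256  1.29137057]
 [ 0.          0.          0.          1.        ]]
```

View pics/side0.png

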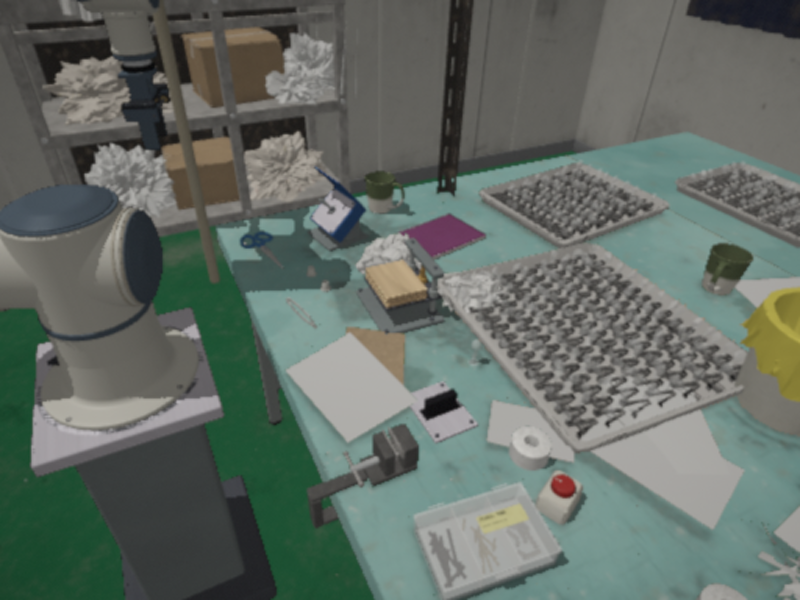

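View pics/top0.png

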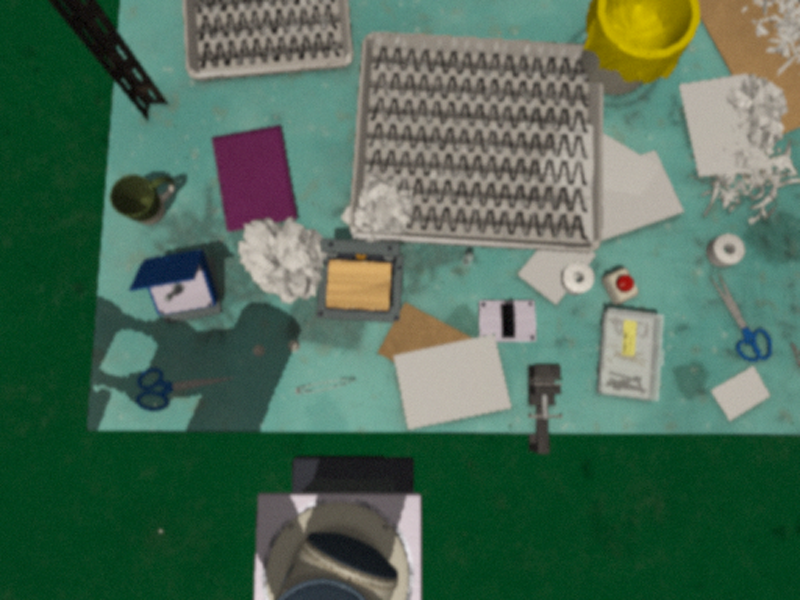

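The side view shows the box at (338,210), the lift at (398,285) and the plate at (440,405), in 800x600 pixels. The top view has the box at (180,285), the pile at (360,285) and the plate at (508,320), with its bar running along image-vertical. Next I'll back-project the depth and fit shapes.

```bash
cat > h.py <<'E'
import numpy as np, cv2
from scipy.spatial.transform import Rotation as R
def cloud(f,T=None):
    z=f["z_map"]; K=f["mtx"]; T=f["cam_to_world"] if T is None else T
    v,u=np.mgrid[:z.shape[0],:z.shape[1]]
    P=np.stack([(u-K[0,2])/K[0,0]*z,(v-K[1,2])/K[1,1]*z,z],-1)@T[:3,:3].T+T[:3,3]
    P[z==0]=np.nan; return P
def rect(p): 
    (c,s,a)=cv2.minAreaRect(p[:,:2].astype(np.float32)*1000); return np.round(c,1),np.round(s,1),round(a,2)
E
python3 - <<'E'
from h import *
t=np.load("pics/top0.npz"); s=np.load("pics/side0.npz")
for n,f,c in (("top",t,dict(box=(75,150,70,80),pile=(195,150,70,65),plate=(295,180,60,50))),("side",s,dict(box=(190,100,50,65),pile=(220,150,70,65),plate=(255,235,55,55)))):
    P=cloud(f); I=f["pixels"].astype(int)
    for k,(x,y,w,h) in c.items():
        p=P[y:y+h,x:x+w].reshape(-1,3); q=I[y:y+h,x:x+w].reshape(-1,3)
        ok=~np.isnan(p[:,0]); p=p[ok];q=q[ok]
        if k=="pile":
            m=(q[:,0]-q[:,2]>45)&(p[:,2]>.03); print(n,k,m.sum(),np.percentile(p[m,2],[5,50,95]).round(4)); zz=np.median(p[m,2]); m&=abs(p[:,2]-zz)<.006; print(rect(p[m]),np.polyfit(p[m,0],p[m,2],1))
        if k=="plate":
            m=(p[:,2]>.004)&(p[:,2]<.014)&(q.min(1)>120); print(n,k,m.sum(),np.median(p[m,2]),rect(p[m]))
            m=(p[:,2]>.03)&(p[:,2]<.06); print("bar",m.sum(),np.median(p[m,2]),rect(p[m]))
        if k=="box":
            m=(q.min(1)>130)&(p[:,2]>.03); pp=p[m]
            for _ in range(5):
                c0=np.median(pp,0); U,S,V=np.linalg.svd(pp-pp.mean(0),full_matrices=False); nn=V[2]*np.sign(V[2,2]); d=(pp-pp.mean(0))@nn; c0=pp.mean(0); pp=p[m][abs((p[m]-c0)@nn)<.004]
            print(n,k,len(pp),"n",nn.round(3),"yaw",np.arctan2(-nn[1],-nn[0]).round(4),"tilt",np.arccos(nn[2]),"c",c0, "z",pp[:,2].min(),pp[:,2].max())
            # lateral extents
            yw=np.arctan2(-nn[1],-nn[0]); ey=np.array([-np.sin(yw),np.cos(yw),0]); l=pp@ey; print("lat",np.percentile(l,[0,2,50,98,100]).round(4))
            h=(p-c0)@nn; m2=(h>.008)&(h<.06)&(abs((p-c0)@ey)<.045)&(np.abs(q[:,0]-q[:,2])<40)
            print("lever pts\n",np.c_[p[m2],h[m2]*1000,(p[m2]-c0)@ey*1000,q[m2]].round(3)[:40])
    
def crop(f,x,y,w,h,k): return cv2.resize(f["pixels"][y:y+h,x:x+w,::-1],(w*k,h*k),interpolation=cv2.INTER_CUBIC)
cv2.imwrite("pics/c1.png",np.hstack([crop(t,80,150,70,60,5),crop(s,190,100,50,60,5)]))
E
```

```text
top box 497 n [-0.636 -0.121  0.762] yaw 0.1874 tilt 0.7045954349486027 c [0.52738593 0.30509311 0.06945321] z 0.0460847921267693 0.10052406126868818
lat [0.1531 0.1557 0.1966 0.2534 0.2575]
lever pts
 [[ 5.4200e-01  3.1600e-01  9.4000e-02  8.3480e+00  8.5080e+00  1.2000e+02
   1.2100e+02  1.1700e+02]
 [ 5.4200e-01  3.1300e-01  9.4000e-02  8.9140e+00  5.5300e+00  9.2000e+01
   9.2000e+01  8.9000e+01]
 [ 5.4200e-01  3.1000e-01  9.4000e-02  9.1520e+00  2.6550e+00  7.0000e+01
   7.1000e+01  7.0000e+01]
 [ 5.3600e-01  3.1400e-01  9.1000e-02  9.7230e+00  7.2880e+00  7.1000e+01
   7.2000e+01  6.9000e+01]
 [ 5.3600e-01  3.1200e-01  8.9000e-02  8.5040e+00  4.8620e+00  6.2000e+01
   6.0000e+01  6.0000e+01]
 [ 5.3600e-01  3.0300e-01  9.0000e-02  9.9840e+00 -4.0280e+00  9.3000e+01
   9.0000e+01  8.9000e+01]
 [ 5.3200e-01  3.1800e-01  9.6000e-02  1.5761e+01  1.1974e+01  1.1700e+02
   1.1100e+02  1.1100e+02]
 [ 5.3200e-01  3.1500e-01  9.6000e-02  1.6080e+01  9.0820e+00  8.9000e+01
   8.8000e+01  8.4000e+01]
 [ 5.3300e-01  3.1300e-01  9.3000e-02  1.3920e+01  6.9730e+00  7.2000e+01
   7.0000e+01  6
[... 7270 characters left out ...]
+02]
 [ 5.2100e-01  3.1100e-01  1.0000e-01  2.7592e+01  1.3846e+01  1.0600e+02
   1.0600e+02  1.0600e+02]
 [ 5.2500e-01  3.1000e-01  9.9000e-02  2.4977e+01  1.1885e+01  9.9000e+01
   1.0000e+02  9.9000e+01]
 [ 5.2900e-01  3.1100e-01  9.8000e-02  2.0646e+01  1.1665e+01  1.2100e+02
   1.2000e+02  1.2100e+02]
 [ 5.2500e-01  3.1300e-01  9.3000e-02  1.9302e+01  1.4638e+01  1.2300e+02
   1.2200e+02  1.2400e+02]]
side pile 623 [0.0711 0.0822 0.0843]
(array([559.2, -39.8]), array([116.9, 108.8]), 88.0) [0.00231292 0.08100547]
side plate 702 0.0075247025060226624 (array([ 484.8, -339.6]), array([153.6, 131.3]), 63.29)
bar 206 0.04117692038409376 (array([ 441.4, -370.3]), array([175.2,  44.8]), 34.45)
```

View pics/c1.png

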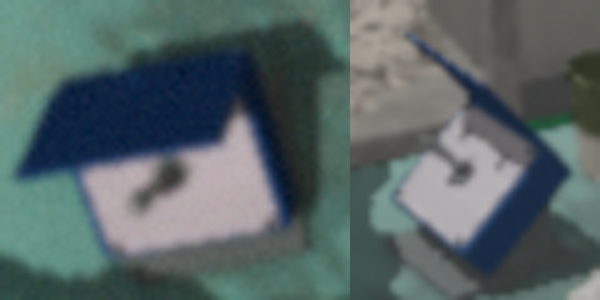

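The box crop shows the bright panel with the dark lever leaning left in the top view (tip (140,205), root (178,172)). That is world +y, consistent with a lean of about +0.4. I'll move to a standoff along the panel normal and check with the wrist camera. The plan is to straddle the lever with the jaws centred on the pivot and close. That centres it, and the opposite finger blocks overshoot.

```bash
cat >> h.py <<'E'
def pose():
    from cell import env
    s=env.get_state(); q=s["orientation"]; return np.array(s["eef_pos"]),R.from_quat(np.r_[q[1:],q[0]])
def plan(p1,R1,N,start=None):
    p0,R0=start or pose(); w=(R0.inv()*R1).as_rotvec()
    A=sum((R0*R.from_rotvec(w*k/N)).as_matrix() for k in range(N))
    d=np.linalg.solve(A,np.array(p1)-p0)*100
    print(N,"rows of",d.round(3),(w/N).round(4),"|d|",np.linalg.norm(d).round(2),"|w|",np.linalg.norm(w/N).round(3))
def frame(y,z):
    z=z/np.linalg.norm(z); y=y-z*(y@z); y/=np.linalg.norm(y); return R.from_matrix(np.c_[np.cross(y,z),y,z])
def boxframe(yaw,tilt=.70):
    n=np.array([-np.sin(tilt)*np.cos(yaw),-np.sin(tilt)*np.sin(yaw),np.cos(tilt)]); ey=np.array([-np.sin(yaw),np.cos(yaw),0]); return n,ey
E
python3 - <<'E'
from h import *
from cell import grab_frame
n,ey=boxframe(.187); piv=np.array([.5396,.3085,.08])
plan(piv+.16*n,frame(ey,-n),16)
print(grab_frame("wrist")["tool_from_camera"].round(3), grab_frame("wrist")["mtx"].round(1))
E
```

```text
16 rows of [-1.691 -1.834  0.595] [-0.0106 -0.0429 -0.0287] |d| 2.56 |w| 0.053
[[ 0.001 -0.969 -0.248  0.07 ]
 [ 1.     0.001 -0.    -0.   ]
 [ 0.    -0.248  0.969 -0.17 ]
 [ 0.     0.     0.     1.   ]] [[304.9   0.  254.5]
 [  0.  304.9 186.5]
 [  0.    0.    1. ]]
```

```bash
python3 -m jog '[-1.69,-1.83,0.6,-0.0106,-0.0429,-0.0287,100,-1.69,-1.83,0.6,-0.0106,-0.0429,-0.0287,100,-1.69,-1.83,0.6,-0.0106,-0.0429,-0.0287,100,-1.69,-1.83,0.6,-0.0106,-0.0429,-0.0287,100,-1.69,-1.83,0.6,-0.0106,-0.0429,-0.0287,100,-1.69,-1.83,0.6,-0.0106,-0.0429,-0.0287,100,-1.69,-1.83,0.6,-0.0106,-0.0429,-0.0287,100,-1.69,-1.83,0.6,-0.0106,-0.0429,-0.0287,100,-1.69,-1.83,0.6,-0.0106,-0.0429,-0.0287,100,-1.69,-1.83,0.6,-0.0106,-0.0429,-0.0287,100,-1.69,-1.83,0.6,-0.0106,-0.0429,-0.0287,100,-1.69,-1.83,0.6,-0.0106,-0.0429,-0.0287,100,-1.69,-1.83,0.6,-0.0106,-0.0429,-0.0287,100,-1.69,-1.83,0.6,-0.0106,-0.0429,-0.0287,100,-1.69,-1.83,0.6,-0.0106,-0.0429,-0.0287,100,-1.69,-1.83,0.6,-0.0106,-0.0429,-0.0287,100,0,0,0,0,0,0,100,0,0,0,0,0,0,100]'
python3 - <<'E'
from h import *
from cell import grab_frame
p,Q=pose(); f=grab_frame("wrist"); X=np.eye(4); X[:3,:3]=Q.as_matrix(); X[:3,3]=p
np.savez("pics/w1.npz",T=X@f["tool_from_camera"],**f)
P=cloud(f,X@f["tool_from_camera"]); I=f["pixels"].astype(int)
m=(I.min(2)>130)&(P[...,2]>.03)&(P[...,2]<.13)&(abs(P[...,0]-.53)<.06)&(abs(P[...,1]-.305)<.08)
pp=P[m]; q=pp
for _ in range(6):
    c=q.mean(0); V=np.linalg.svd(q-c,full_matrices=False)[2]; nn=V[2]*np.sign(V[2,2]); q=pp[abs((pp-c)@nn)<.003]
print(len(q),"n",nn,"yaw",np.arctan2(-nn[1],-nn[0]),"tilt",np.arccos(nn[2]),c)
print("p",p,"toolz",Q.as_matrix()[:,2])
cv2.imwrite("pics/w1.png",cv2.resize(f["pixels"][:,:,::-1],(800,600)))
E
```

```text
time: 2.45
eef_pos: [0.439, 0.2909, 0.2037]
orientation: [0.341, -0.088, 0.935, 0.032]
ft_force: [-0.1, -0.2, -0.3]
width: 1.003
7324 n [-0.63179623 -0.11905477  0.765937  ] yaw 0.18625448092037603 tilt 0.6982988325469229 [0.53792844 0.30894274 0.076109  ]
p [0.43899291 0.29088848 0.20374337] toolz [ 0.63170722  0.12036164 -0.76580615]
```

View pics/w1.png

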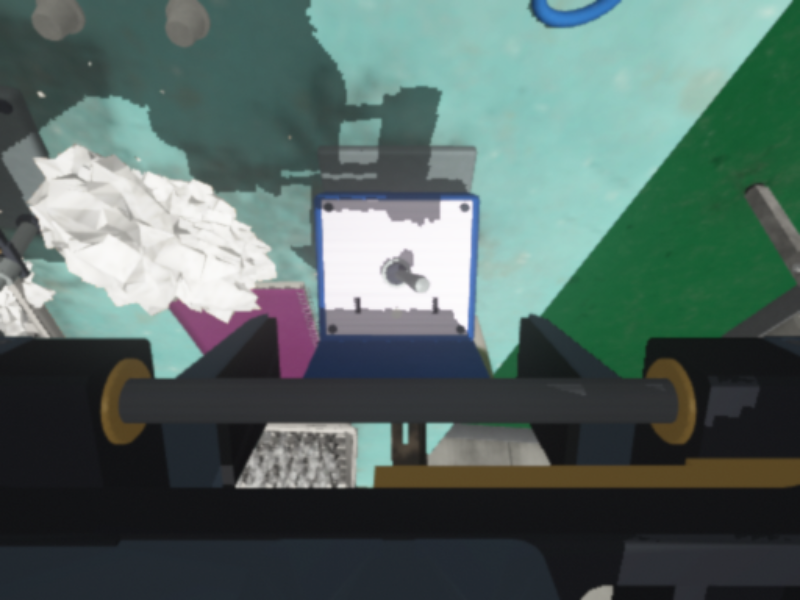

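The wrist view shows the panel head-on, with its edges at x=318 and 478, the lever root at (397,270) and the tip at (421,284). The lever leans right, which is +y as expected. The fitted yaw is 0.186 and the tilt 0.698, matching the given 0.70.

```bash
python3 - <<'E'
from h import *
f=np.load("pics/w1.npz"); K=f["mtx"];T=f["T"]
n=np.array([-.6318,-.1191,.7659]); c=np.array([.53793,.30894,.07611])
def ray(u,v,h=0):
    d=T[:3,:3]@np.array([(u*.64-.18-K[0,2])/K[0,0],(v*.64-.18-K[1,2])/K[1,1],1]); return T[:3,3]+d*(((c+h*n-T[:3,3])@n)/(d@n))
p0,Q=pose()
for nm,u,v,h in [("piv",397,270,0),("tip",421,284,.041),("L",318,270,0),("R",478,270,0)]:
    w=ray(u,v,h); print(nm,w.round(4),"tool cm",(Q.inv().apply(w-p0)*100).round(2))
nn,ey=boxframe(.1863); piv=ray(397,270); plan(piv+.02*nn,frame(ey,-nn),10)
E
```

```text
piv [0.5406 0.3096 0.0784] tool cm [ 0.15 -0.1  16.24]
tip [0.5122 0.3197 0.1101] tool cm [ 0.1   1.42 12.15]
L [0.5511 0.2543 0.0785] tool cm [ 0.15 -5.73 16.24]
R [0.5298 0.3663 0.0783] tool cm [ 0.15  5.67 16.25]
10 rows of [ 0.016 -0.008  1.424] [ 0.0002 -0.0001  0.0002] |d| 1.42 |w| 0.0
```

```bash
python3 -m jog '[0.02,-0.01,2,0,0,0,100,0.02,-0.01,2,0,0,0,100,0.02,-0.01,2,0,0,0,100,0.02,-0.01,2,0,0,0,100,0.02,-0.01,2,0,0,0,100,0.02,-0.01,1.5,0,0,0,90,0.02,0,1.5,0,0,0,80,0,0,1.2,0,0,0,75,0,0,0,0,0,0,70,0,0,0,0,0,0,65]'
python3 -m jog '[0,0,0,0,0,0,60,0,0,0,0,0,0,55,0,0,0,0,0,0,50,0,0,0,0,0,0,46,0,0,0,0,0,0,42,0,0,0,0,0,0,38,0,0,0,0,0,0,35,0,0,0,0,0,0,32,0,0,0,0,0,0,30,0,0,0,0,0,0,28,0,0,0,0,0,0,26,0,0,0,0,0,0,24,0,0,0,0,0,0,22,0,0,0,0,0,0,20,0,0,0,0,0,0,18,0,0,0,0,0,0,17,0,0,0,0,0,0,17]'
```

```text
time: 3.75
eef_pos: [0.5339, 0.3154, 0.1277]
orientation: [0.31, -0.087, 0.946, 0.027]
ft_force: [-0.8, -0.2, 0.8]
width: 0.653
time: 5.88
eef_pos: [0.5342, 0.3155, 0.1276]
orientation: [0.31, -0.087, 0.946, 0.027]
ft_force: [0.6, 0.0, 0.0]
width: 0.174
```

The pose came short and the tilt changed, so a limit was hit. I'll check the joints and where the tool stands.

```bash
python3 - <<'E'
from h import *
from cell import env,grab_frame
s=env.get_state(); print(s["joint_positions"].round(3)); p,Q=pose(); n,ey=boxframe(.1863); piv=np.array([.5406,.3096,.079])
u=np.cross(ey,n); d=p-piv; print("h",d@n,"lat",d@ey,"upslope",d@u,"toolz",Q.as_matrix()[:,2],"ideal",-n)
f=grab_frame("wrist"); cv2.imwrite("pics/w2.png",cv2.resize(f["pixels"][:,:,::-1],(640,480)))
E
```

```text
[ 0.564  0.483  1.979 -1.223  0.239 -0.046]
h 0.04048545589861174 lat 0.0070174942097582516 upslope 0.02734621166741006 toolz [ 0.58189663  0.10468125 -0.80649746] ideal [ 0.63307033  0.1193247  -0.76484219]
```

View pics/w2.png

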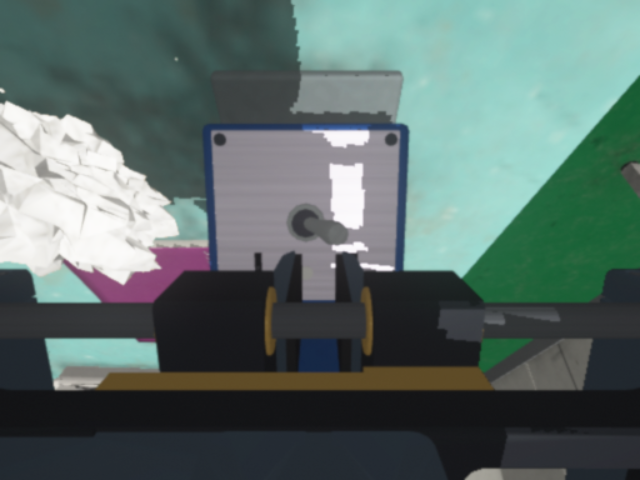

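The lever is untouched, at root (303,222) and tip (343,234). The fingers are up-slope of it with joint 4 at its limit, because the wrist is close to singular with joint 5 near its lower bound. I'll back out and fit a kinematic model from the recorded states, so I can choose a reachable tilt.

```bash
cat > rec.py <<'E'
import json
from cell import env
s=env.get_state(); open("d.jsonl","a").write(json.dumps([list(map(float,s[k])) for k in ("joint_positions","eef_pos","orientation")])+"\n")
E
echo '[[1.18251971,0.494214958,1.34611239,0,1.30248785,-0.0954772402],[0.18023611,0.59806452,0.21332485],[-1.51529510e-04,1.45878699e-01,9.89302295e-01,-5.92217790e-04]]' > d.jsonl
python3 rec.py
python3 -m jog '[0,0,-2,0,0,0,17,0,0,-2,0,0,0,17,0,0,-2,0,0,0,17,0,0,0,0,0,0,17]'; python3 rec.py
python3 -m jog '[0,0,-2,0,0,0,40,0,0,-2,0,0,0,60,0,0,-2,0,0,0,80,0,0,0,0,0,0,90]'; python3 rec.py
cat > fk.py <<'E'
import numpy as np,json
from scipy.spatial.transform import Rotation as R
from scipy.optimize import least_squares
def fk(q,x):
    a,h,L1,e,L2,w,Lt=x
    r=R.from_euler("z",q[0]); p=r.apply([a,0,h]); r=r*R.from_euler("y",q[1]); p=p+r.apply([0,0,L1])
    r=r*R.from_euler("y",q[2]); p=p+r.apply([e,0,L2]); r=r*R.from_euler("z",q[3])*R.from_euler("y",q[4]); p=p+r.apply([w,0,Lt])
    return p,r*R.from_euler("z",q[5])
D=[json.loads(l) for l in open("d.jsonl")]
def rot(o): return R.from_quat([*o[1:],o[0]])
def fit():
    s=least_squares(lambda x:np.concatenate([fk(q,x)[0]-p for q,p,o in D]),[0,.2,.45,0,.45,0,.35],x_scale=.1)
    return s
if __name__=="__main__":
    s=fit(); print(s.x.round(4),np.abs(s.fun).max())
    for q,p,o in D:
        print(np.round(q,3),np.round(p,4),(fk(q,s.x)[1].inv()*rot(o)).as_rotvec().round(3))
E
python3 fk.py
```

```text
time: 6.42
eef_pos: [0.4992, 0.3094, 0.177]
orientation: [0.311, -0.087, 0.946, 0.027]
ft_force: [-0.5, -0.6, -0.8]
width: 0.165
time: 6.92
eef_pos: [0.4647, 0.3032, 0.2249]
orientation: [0.311, -0.087, 0.946, 0.027]
ft_force: [0.1, 1.0, -0.6]
width: 0.58
[ 0.1048  0.062   0.4993  0.01    0.2599 -0.0328  0.2087] 0.05521735584126991
[ 1.183  0.494  1.346  0.     1.302 -0.095] [0.1802 0.5981 0.2133] [-0.     0.     1.571]
[ 0.564  0.483  1.979 -1.223  0.239 -0.046] [0.5342 0.3155 0.1276] [-0.    -0.     1.571]
[ 0.598  0.355  2.001 -0.91   0.31  -0.345] [0.4992 0.3094 0.177 ] [-0.    -0.     1.571]
[ 0.637  0.229  2.002 -0.702  0.419 -0.54 ] [0.4647 0.3032 0.2249] [ 0.    -0.     1.571]
```

```bash
sed -i 's/a,h,L1,e,L2,w,Lt=x/a,h,L1,e,L2,b,Lt=x/; s/\[a,0,h\]/[a,b,h]/; s/\[w,0,Lt\]/[0,0,Lt]/' fk.py; python3 fk.py
cat >> fk.py <<'E'
LIM=np.array([[-2.91,2.91],[-.82,2.16],[.22,2.67],[-1.22,4.37],[.12,2.79],[-3.08,3.08]])
def ik(p,Rt,x,q0):
    Rm=Rt*R.from_euler("z",-np.pi/2)
    def f(q):
        a,r=fk(q,x); return np.r_[(a-p)*10,(r.inv()*Rm).as_rotvec()]
    s=least_squares(f,np.clip(q0,LIM[:,0]+1e-3,LIM[:,1]-1e-3),bounds=(LIM[:,0],LIM[:,1])); return s.x,np.abs(s.fun).max()
E
python3 - <<'E'
from fk import *; from h import boxframe,frame
x=fit().x; n0,ey=boxframe(.1863); piv=np.array([.5406,.3096,.079])
for tilt in (.7,.6,.5,.45,.4):
  for h in (.026,.08,.14):
    n,_=boxframe(.1863,tilt); u=np.cross(ey,n0)
    p=piv+.026*n0-.005*u+(h-.026)*n
    q,e=ik(p,frame(ey,-n),x,D[-1][0]); q2,e2=ik(p,frame(ey,-n),x,[.6,.5,2,2.5,.3,2.6])
    print(tilt,h,q.round(2),round(e,4),"|",q2.round(2),round(e2,4))
E
```

```text
[-0.      0.2566  0.5968  0.1179  0.3844  0.0596  0.3527] 7.645404156986224e-07
[ 1.183  0.494  1.346  0.     1.302 -0.095] [0.1802 0.5981 0.2133] [-0.     0.     1.571]
[ 0.564  0.483  1.979 -1.223  0.239 -0.046] [0.5342 0.3155 0.1276] [-0.    -0.     1.571]
[ 0.598  0.355  2.001 -0.91   0.31  -0.345] [0.4992 0.3094 0.177 ] [-0.    -0.     1.571]
[ 0.637  0.229  2.002 -0.702  0.419 -0.54 ] [0.4647 0.3032 0.2249] [ 0.    -0.     1.571]
0.7 0.026 [ 0.55  0.52  2.   -1.22  0.22 -0.04] 0.1212 | [0.58 0.56 2.1  4.09 0.3  0.95] 0.0
0.7 0.08 [ 0.59  0.42  2.06 -1.22  0.26 -0.02] 0.0849 | [0.61 0.45 2.13 4.37 0.28 0.69] 0.002
0.7 0.14 [ 0.65  0.3   2.13 -1.22  0.3   0.01] 0.0327 | [0.64 0.32 2.21 4.37 0.28 0.7 ] 0.0479
0.6 0.026 [ 0.55  0.52  2.   -1.22  0.21 -0.05] 0.0247 | [0.54 0.54 2.06 4.37 0.2  0.64] 0.0343
0.6 0.08 [ 0.58  0.41  2.04 -1.07  0.25 -0.19] 0.0 | [0.55 0.43 2.12 4.37 0.19 0.64] 0.0724
0.6 0.14 [ 0.61  0.28  2.05 -0.76  0.35 -0.48] 0.0 | [0.57 0.3  2.19 4.37 0.18 0.64] 0.1248
0.5 0.026 [ 0.53  0.51  1.94 -0.66  0.26 -0.63] 0.0 | [0.5  0.53 2.05 4.37 0.12 0.6 ] 0.105
0.5 0.08 [ 0.55  0.4   1.95 -0.5   0.36 -0.78] 0.0 | [0.51 0.42 2.11 4.37 0.12 0.61] 0.1532
0.5 0.14 [ 0.57  0.27  1.95 -0.4   0.49 -0.87] 0.0 | [0.38 0.28 2.18 1.79 0.12 3.08] 0.2398
0.45 0.026 [ 0.51  0.51  1.9  -0.45  0.33 -0.85] 0.0 | [0.5  0.53 2.05 4.37 0.12 0.61] 0.1537
0.45 0.08 [ 0.53  0.4   1.91 -0.36  0.43 -0.93] 0.0 | [0.51 0.42 2.11 4.37 0.12 0.61] 0.2052
0.45 0.14 [ 0.55  0.28  1.89 -0.3   0.57 -0.99] 0.0 | [0.38 0.28 2.18 1.79 0.12 3.08] 0.2398
0.4 0.026 [ 0.5   0.51  1.86 -0.31  0.41 -0.99] 0.0 | [0.5  0.53 2.06 4.37 0.12 0.61] 0.2024
0.4 0.08 [ 0.52  0.4   1.86 -0.26  0.51 -1.04] 0.0 | [0.37 0.41 2.12 1.79 0.12 3.08] 0.2239
0.4 0.14 [ 0.54  0.29  1.84 -0.22  0.65 -1.07] 0.0 | [0.37 0.28 2.17 1.8  0.12 3.08] 0.289
```

The kinematic fit is accurate to under 1 µm. A tilt of 0.52 rad, 0.18 off the normal towards vertical, is reachable and clears the hood. I'll go to that standoff and then in.

```bash
python3 - <<'E'
from fk import *; from h import *
x=fit().x; n0,ey=boxframe(.1863); piv=np.array([.5406,.3096,.079]); n,_=boxframe(.1863,.52); u=np.cross(ey,n0)
g=piv+.025*n0-.005*u; st=g+.1*n; Rt=frame(ey,-n)
for k in (0,.05,.1):
    print(ik(g+k*n,Rt,x,D[-1][0]))
print(u); plan(st,Rt,6); plan(g,Rt,8,(st,Rt))
E
```

```text
(array([ 0.52999184,  0.51524885,  1.95945914, -0.78017315,  0.24033774,
       -0.5040568 ]), np.float64(2.2287727219350018e-14))
(array([ 0.55009368,  0.4093494 ,  1.97170182, -0.59399773,  0.32140235,
       -0.68181072]), np.float64(1.141309269314661e-12))
(array([ 0.5724962 ,  0.30326438,  1.97040362, -0.47424736,  0.42227235,
       -0.79365755]), np.float64(3.155808947497007e-14))
[0.75160758 0.14166728 0.64421769]
6 rows of [ 0.313 -0.128  0.657] [-0.0008  0.019  -0.0002] |d| 0.74 |w| 0.019
8 rows of [ 0.   -0.    1.25] [0. 0. 0.] |d| 1.25 |w| 0.0
```

```bash
python3 -m jog '[0.31,-0.13,0.66,-0.0008,0.019,-0.0002,100,0.31,-0.13,0.66,-0.0008,0.019,-0.0002,100,0.31,-0.13,0.66,-0.0008,0.019,-0.0002,100,0.31,-0.13,0.66,-0.0008,0.019,-0.0002,100,0.31,-0.13,0.66,-0.0008,0.019,-0.0002,100,0.31,-0.13,0.66,-0.0008,0.019,-0.0002,100,0,0,0,0,0,0,100]'
python3 -m jog '[0,0,1.25,0,0,0,100,0,0,1.25,0,0,0,100,0,0,1.25,0,0,0,100,0,0,1.25,0,0,0,100,0,0,1.25,0,0,0,100,0,0,1.25,0,0,0,100,0,0,0,0,0,0,95,0,0,0,0,0,0,90]'
cat > chk.py <<'E'
from h import *
p,Q=pose(); n,ey=boxframe(.1863); piv=np.array([.5406,.3096,.079])
u=np.cross(ey,n); d=p-piv; print("h %.4f lat %.4f up %.4f"%(d@n,d@ey,d@u),Q.as_matrix()[:,2].round(3), "y.ey",Q.as_matrix()[:,1]@ey)
E
python3 chk.py
```

```text
time: 7.8
eef_pos: [0.4727, 0.2959, 0.1799]
orientation: [0.255, -0.09, 0.963, 0.023]
ft_force: [-0.4, -0.5, 0.3]
width: 1.003
time: 8.8
eef_pos: [0.5085, 0.3032, 0.116]
orientation: [0.255, -0.09, 0.962, 0.024]
ft_force: [-0.6, -0.4, -0.1]
width: 0.9
h 0.0493 lat -0.0004 up -0.0012 [ 0.487  0.092 -0.869] y.ey 0.9999999705796656
```

```bash
python3 -m jog '[0,0,1.25,0,0,0,85,0,0,1.25,0,0,0,80,0,0,0,0,0,0,75,0,0,0,0,0,0,70]'; python3 chk.py
python3 - <<'E'
from h import *
from cell import grab_frame
f=grab_frame("wrist"); cv2.imwrite("pics/w3.png",cv2.resize(f["pixels"][:,:,::-1],(640,480)))
E
```

```text
time: 9.3
eef_pos: [0.5207, 0.3056, 0.0948]
orientation: [0.255, -0.09, 0.962, 0.024]
ft_force: [0.2, 0.3, -0.2]
width: 0.703
h 0.0252 lat -0.0003 up -0.0054 [ 0.487  0.092 -0.868] y.ey 0.9999999826250724
```

View pics/w3.png

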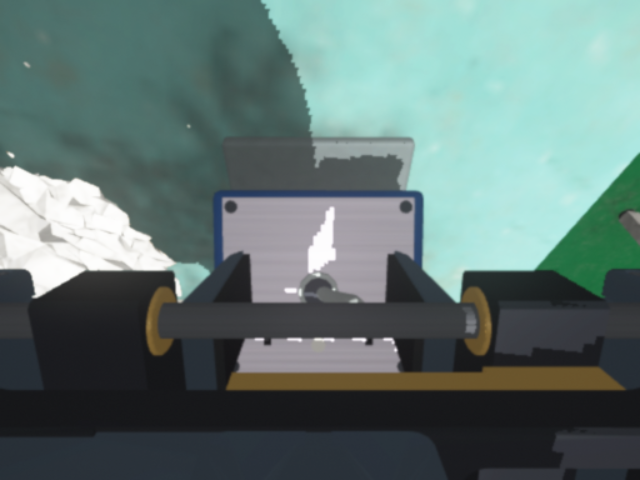

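The jaws straddle the lever symmetrically, with the fingers at x≈245 and 392 and the pivot at 318. I'll close slowly to just over the lever's thickness, then open.

```bash
python3 -m jog '[0,0,0,0,0,0,64,0,0,0,0,0,0,58,0,0,0,0,0,0,53,0,0,0,0,0,0,48,0,0,0,0,0,0,44,0,0,0,0,0,0,40,0,0,0,0,0,0,37,0,0,0,0,0,0,34,0,0,0,0,0,0,31,0,0,0,0,0,0,28,0,0,0,0,0,0,25,0,0,0,0,0,0,23,0,0,0,0,0,0,21,0,0,0,0,0,0,19,0,0,0,0,0,0,17,0,0,0,0,0,0,16,0,0,0,0,0,0,16]'
python3 -m jog '[0,0,0,0,0,0,20,0,0,0,0,0,0,25,0,0,0,0,0,0,32,0,0,0,0,0,0,40,0,0,0,0,0,0,50,0,0,0,0,0,0,60,0,0,-1.2,0,0,0,65,0,0,-1.8,0,0,0,70,0,0,-2,0,0,0,70,0,0,-2,0,0,0,70,0,0,-2,0,0,0,70,0,0,-2,0,0,0,70,0,0,0,0,0,0,70]'
python3 - <<'E'
from h import *
from cell import grab_frame
p,Q=pose(); f=grab_frame("wrist"); X=np.eye(4); X[:3,:3]=Q.as_matrix(); X[:3,3]=p
P=cloud(f,X@f["tool_from_camera"]); n,ey=boxframe(.1863); d=P-np.array([.5406,.3096,.079]); u=np.cross(ey,n)
h,l,v=d@n,d@ey,d@u; m=(h>.01)&(h<.05)&(abs(l)<.03)&(abs(v)<.03)
print(m.sum()); 
for a in (.01,.02,.03,.035,.04):
    k=m&(h>a)&(h<a+.01); print(a,k.sum(),np.median(l[k]) if k.any() else "")
cv2.imwrite("pics/w4.png",f["pixels"][120:320,120:400,::-1].repeat(2,0).repeat(2,1))
E
```

```text
time: 11.48
eef_pos: [0.5208, 0.3055, 0.0943]
orientation: [0.255, -0.09, 0.962, 0.024]
ft_force: [-0.5, 0.6, 0.3]
width: 0.157
time: 13.1
eef_pos: [0.4672, 0.2957, 0.1909]
orientation: [0.256, -0.09, 0.962, 0.024]
ft_force: [-0.7, -0.3, -1.0]
width: 0.697
139
0.01 0 
0.02 0 
0.03 21 -0.002264131203899785
0.035 139 -0.00043709866529014076
0.04 118 -0.00043676418828703155
```

View pics/w4.png

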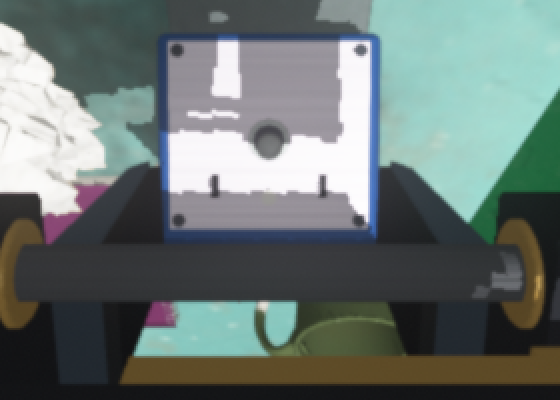

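The lever now stands square to the panel, seen end-on at (268,140) in the crop. The depth readings put its tip 0.4 mm off centre laterally, about 0.01 rad, so it's off and released. Now over to the pile and the plate.

```bash
python3 -m jog '[0,0,-2,0,0,0,70,0,0,-2.5,0,0,0,80,0,0,-2.5,0,0,0,100,0,0,0,0,0,0,100]'; python3 rec.py
python3 - <<'E'
from fk import *; from h import *
x=fit().x; y=np.array([0,1.,0]); z=np.array([0,0,-1.])
A=np.array([.53,-.035,.30]); B=np.array([.475,-.333,.24]); yb=np.array([-.026,1,0])
for p,yy in((A,y),(B,yb),(np.array([.49,-.333,.014]),yb),(np.array([.556,-.035,.09]),y)): print(ik(p,frame(yy,z),x,D[-1][0]))
plan(A,frame(y,z),16); plan(B,frame(yb,z),14,(A,frame(y,z)))
E
```

```text
time: 13.65
eef_pos: [0.4334, 0.2893, 0.2512]
orientation: [0.256, -0.09, 0.962, 0.024]
ft_force: [-0.0, 0.1, -0.6]
width: 0.982
(array([-1.78393075e-01,  2.83201761e-01,  1.44573747e+00,  6.89135821e-13,
        1.41265342e+00, -1.74918940e+00]), np.float64(9.11685444791178e-12))
(array([-7.14360259e-01,  4.05748926e-01,  1.42364905e+00,  9.30602084e-17,
        1.31219468e+00, -2.31115073e+00]), np.float64(1.1102230246251565e-15))
(array([-6.97673555e-01,  7.00743843e-01,  1.60929026e+00, -1.80603114e-14,
        8.31558549e-01, -2.29446403e+00]), np.float64(8.799731776587549e-13))
(array([-1.70059881e-01,  5.52312413e-01,  1.64958548e+00,  2.05237138e-15,
        9.39694759e-01, -1.74085621e+00]), np.float64(2.946278510670093e-14))
16 rows of [-0.479 -2.074 -0.203] [0.0031 0.0324 0.0114] |d| 2.14 |w| 0.034
14 rows of [ 0.419 -2.124  0.429] [ 0.      0.     -0.0019] |d| 2.21 |w| 0.002
```

```bash
python3 -m jog '[-0.48,-2.07,-0.2,0.0031,0.0324,0.0114,100,-0.48,-2.07,-0.2,0.0031,0.0324,0.0114,100,-0.48,-2.07,-0.2,0.0031,0.0324,0.0114,100,-0.48,-2.07,-0.2,0.0031,0.0324,0.0114,100,-0.48,-2.07,-0.2,0.0031,0.0324,0.0114,100,-0.48,-2.07,-0.2,0.0031,0.0324,0.0114,100,-0.48,-2.07,-0.2,0.0031,0.0324,0.0114,100,-0.48,-2.07,-0.2,0.0031,0.0324,0.0114,100,-0.48,-2.07,-0.2,0.0031,0.0324,0.0114,100,-0.48,-2.07,-0.2,0.0031,0.0324,0.0114,100,-0.48,-2.07,-0.2,0.0031,0.0324,0.0114,100,-0.48,-2.07,-0.2,0.0031,0.0324,0.0114,100,-0.48,-2.07,-0.2,0.0031,0.0324,0.0114,100,-0.48,-2.07,-0.2,0.0031,0.0324,0.0114,100,-0.48,-2.07,-0.2,0.0031,0.0324,0.0114,100,-0.48,-2.07,-0.2,0.0031,0.0324,0.0114,100,0,0,0,0,0,0,100,0,0,0,0,0,0,100]'
cat > shot.py <<'E'
import sys
from h import *
from cell import grab_frame
p,Q=pose(); f=grab_frame("wrist"); X=np.eye(4); X[:3,:3]=Q.as_matrix(); X[:3,3]=p
np.savez(f"pics/{sys.argv[1]}.npz",T=X@f["tool_from_camera"],**f)
cv2.imwrite(f"pics/{sys.argv[1]}.png",cv2.resize(f["pixels"][:,:,::-1],(800,600)))
E
python3 shot.py pile
python3 - <<'E'
from h import *
f=np.load("pics/pile.npz"); P=cloud(f,f["T"]); I=f["pixels"].astype(int)
m=(abs(P[...,0]-.555)<.075)&(abs(P[...,1]+.034)<.09)&(P[...,2]>.03)&(P[...,2]<.1)&(I[...,0]-I[...,2]>30)
z0=np.median(P[m][:,2]); m&=abs(P[...,2]-z0)<.005
m=cv2.morphologyEx(m.astype(np.uint8),cv2.MORPH_OPEN,np.ones((5,5))).astype(bool)
p=P[m]; print(len(p),"z",np.percentile(p[:,2],[2,50,98]),rect(p)); lo=np.percentile(p,[.5,99.5],0); print(lo)
E
```

```text
time: 15.9
eef_pos: [0.5297, -0.0344, 0.2981]
orientation: [-0.001, 0.001, 1.0, -0.001]
ft_force: [-0.9, 0.8, 0.6]
width: 1.0
6174 z [0.08032667 0.08193615 0.08346725] (array([551. , -35.8]), array([120.2,  90.6]), 87.2)
[[ 0.50501564 -0.0954165   0.07982027]
 [ 0.59605423  0.02381162  0.08392884]]
```

View pics/pile.png

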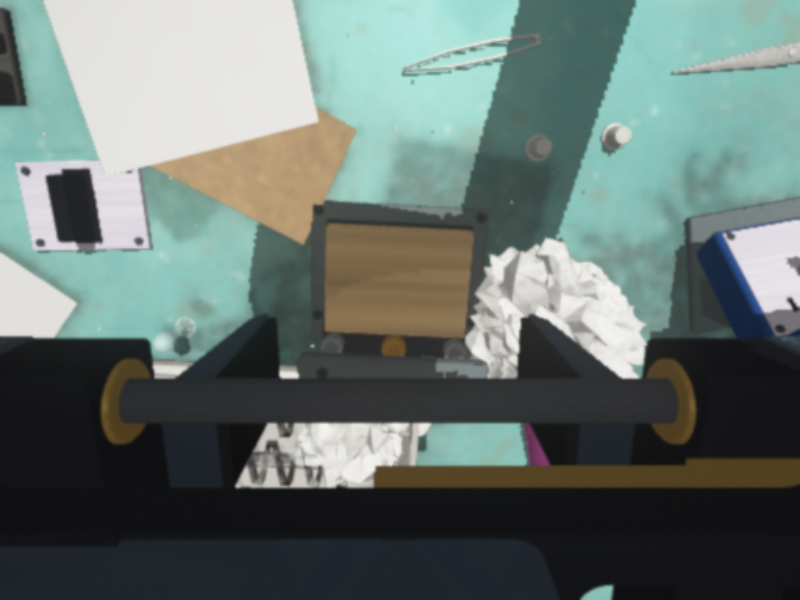

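The pile appears at (325–475, 225–338), with the mast beyond it at row 365. The fitted top is 120.2 x 90.6 mm (true 120 x 90), centred at (0.551, -0.0358), z=0.082, yaw -0.049. Next, above the plate.

```bash
python3 -m jog '[0.42,-2.12,0.43,0,0,-0.0019,100,0.42,-2.12,0.43,0,0,-0.0019,100,0.42,-2.12,0.43,0,0,-0.0019,100,0.42,-2.12,0.43,0,0,-0.0019,100,0.42,-2.12,0.43,0,0,-0.0019,100,0.42,-2.12,0.43,0,0,-0.0019,100,0.42,-2.12,0.43,0,0,-0.0019,100,0.42,-2.12,0.43,0,0,-0.0019,100,0.42,-2.12,0.43,0,0,-0.0019,100,0.42,-2.12,0.43,0,0,-0.0019,100,0.42,-2.12,0.43,0,0,-0.0019,100,0.42,-2.12,0.43,0,0,-0.0019,100,0.42,-2.12,0.43,0,0,-0.0019,100,0.42,-2.12,0.43,0,0,-0.0019,100,0,0,0,0,0,0,100,0,0,0,0,0,0,100]'
python3 shot.py plate
python3 - <<'E'
from h import *
f=np.load("pics/plate.npz"); P=cloud(f,f["T"]); I=f["pixels"].astype(int)
w=(abs(P[...,0]-.49)<.06)&(abs(P[...,1]+.333)<.075)
b=w&(P[...,2]>.034)&(P[...,2]<.05); print("bar",b.sum(),np.median(P[b][:,2]),rect(P[b]))
m=w&(P[...,2]>.003)&(P[...,2]<.05)&((P[...,2]>.02)|(I.min(2)>90))
m=cv2.morphologyEx(m.astype(np.uint8),cv2.MORPH_OPEN,np.ones((3,3)))
n,L,S,_=cv2.connectedComponentsWithStats(m); k=1+S[1:,4].argmax(); p=P[L==k]; print(len(p),np.median(p[:,2]),rect(p))
print("bench z",np.median(P[(P[...,2]<.004)&(abs(P[...,0]-.49)<.1)][:,2]))
E
```

```text
time: 17.95
eef_pos: [0.4745, -0.3319, 0.2395]
orientation: [-0.001, -0.013, 1.0, -0.001]
ft_force: [-0.8, 0.7, 0.0]
width: 1.0
bar 598 0.0407042045441961 (array([ 491.3, -336.3]), array([58.6, 15.3]), 1.35)
5431 0.0074739794590737985 (array([ 482.3, -325.3]), array([103.2, 136.7]), 1.93)
bench z 0.0007741734336874084
```

View pics/plate.png

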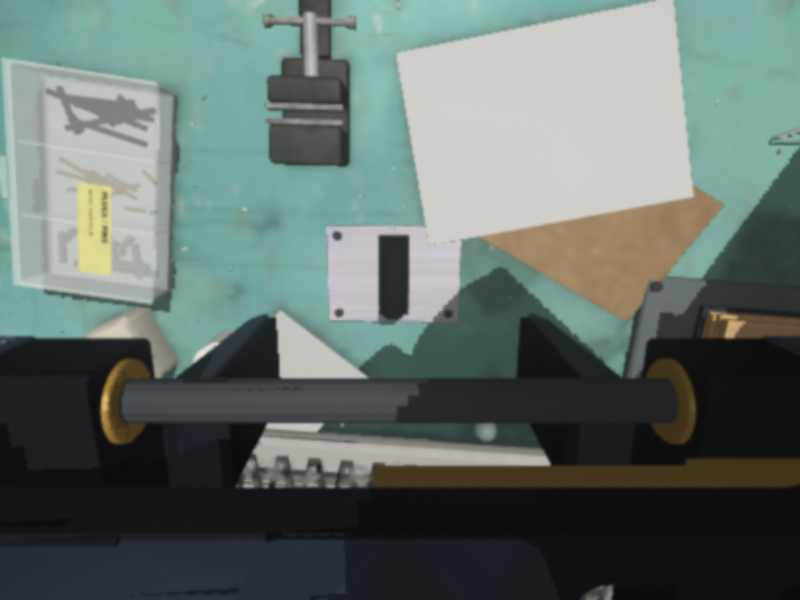

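The plate is at (328–460, 228–321), with the bar at (379–409, 235–318) central on it. A sheet of paper appears to overlap one plate corner at (445,235). Bar centre is (0.4913, -0.3363), yaw 0.024, top 0.041. I'll check the clutter heights and plan the descent.

```bash
python3 - <<'E'
from h import *
f=np.load("pics/plate.npz"); P=cloud(f,f["T"])
for x0 in (.36,.38,.40,.42,.44):
    b=(P[...,0]>x0)&(P[...,0]<x0+.02)&(abs(P[...,1]+.336)<.1); print(x0,np.nanmax(P[b][:,2]).round(3))
b=(abs(P[...,0]-.458)<.012)&(P[...,1]>-.31)&(P[...,1]<-.27); q=P[b]; o=np.argsort(q[:,1])[::25]; print(q[o].round(4)[:25])
z=np.array([0,0,-1.]); y=np.array([-np.sin(.0236),np.cos(.0236),0]); plan([.4913,-.3363,.016],frame(y,z),12)
E
```

```text
0.36 0.063
0.38 0.064
0.4 0.062
0.42 0.343
0.44 0.369
[[ 0.4485 -0.31    0.3587]
 [ 0.4481 -0.3099  0.361 ]
 [ 0.4484 -0.3099  0.3518]
 [ 0.4489 -0.3098  0.3549]
 [ 0.4527 -0.3098  0.3595]
 [ 0.4476 -0.3097  0.3576]
 [ 0.4531 -0.3096  0.3608]
 [ 0.4537 -0.3096  0.3598]
 [ 0.4478 -0.3095  0.3593]
 [ 0.4539 -0.3094  0.3601]
 [ 0.4487 -0.3094  0.3598]
 [ 0.4546 -0.3093  0.3601]
 [ 0.4479 -0.3093  0.3566]
 [ 0.4484 -0.3093  0.3583]
 [ 0.4484 -0.3092  0.3497]
 [ 0.4487 -0.3092  0.3503]
 [ 0.4476 -0.3091  0.3587]
 [ 0.4484 -0.309   0.3511]
 [ 0.4481 -0.309   0.3501]
 [ 0.4482 -0.3089  0.3539]
 [ 0.4477 -0.3088  0.3586]
 [ 0.4467 -0.3088  0.3336]
 [ 0.4486 -0.3087  0.3606]
 [ 0.4565 -0.3087  0.3594]
 [ 0.4496 -0.3086  0.36  ]]
12 rows of [-0.139 -0.041  1.864] [-0.0001 -0.0001  0.0002] |d| 1.87 |w| 0.0
```

```bash
python3 -m jog '[-0.42,-0.12,2.5,0,0,0.0005,100,-0.42,-0.12,2.5,0,0,0.0005,100,-0.42,-0.12,2.5,0,0,0.0005,100,-0.41,-0.13,2.5,0,0,0.0005,100,0,0,2.5,0,0,0,100,0,0,2.5,0,0,0,100,0,0,2.5,0,0,0,100,0,0,1.5,0,0,0,100,0,0,1.5,0,0,0,100,0,0,1,0,0,0,100,0,0,0.6,0,0,0,90,0,0,0.3,0,0,0,80,0,0,0,0,0,0,70]'; python3 rec.py; tail -1 d.jsonl
python3 -m jog '[0,0,0,0,0,0,60,0,0,0,0,0,0,50,0,0,0,0,0,0,40,0,0,0,0,0,0,30,0,0,0,0,0,0,20,0,0,0,0,0,0,5,0,0,0,0,0,0,0,0,0,0,0,0,0,0]'
python3 -m jog '[0,0,-0.3,0,0,0,0,0,0,-0.5,0,0,0,0,0,0,-1,0,0,0,0,0,0,-1.5,0,0,0,0,0,0,-2,0,0,0,0,0,0,-2,0,0,0,0,0,0,0,0,0,0,0]'
```

```text
time: 19.62
eef_pos: [0.4912, -0.3369, 0.0157]
orientation: [-0.001, -0.012, 1.0, -0.001]
ft_force: [0.2, 1.1, -0.2]
width: 0.728
[[-0.7003529677575594, 0.7011083661984736, 1.6002046644202677, -0.002566982450885489, 0.8400752681249225, -2.293512617286884], [0.4911570154756255, -0.3369262292030815, 0.015661970613795352], [-0.0005468110562014863, -0.012037878389245445, 0.9999270799958864, -0.0007906784774328095]]
time: 20.62
eef_pos: [0.491, -0.3367, 0.0155]
orientation: [-0.001, -0.012, 1.0, -0.001]
ft_force: [0.2, 2.2, 2.6]
width: 0.178
time: 21.5
eef_pos: [0.4921, -0.3375, 0.0906]
orientation: [0.001, -0.012, 1.0, -0.002]
ft_force: [0.3, 1.1, -5.2]
width: 0.175
```

```bash
python3 - <<'E'
from h import *
z=np.array([0,0,-1.]); f=lambda a:frame(np.array([-np.sin(a),np.cos(a),0]),z)
p,Q=pose(); B=np.array([.5507,-.0358,.165])
plan([.505,-.26,.19],f(.0),6); plan(B,f(-.049),12,([.505,-.26,.19],f(.0)))
E
```

```text
6 rows of [-0.235  1.285 -1.66 ] [-0.0006  0.0002  0.004 ] |d| 2.11 |w| 0.004
12 rows of [-0.339  1.877  0.208] [0.     0.     0.0041] |d| 1.92 |w| 0.004
```

```bash
python3 -m jog '[-0.1,0.6,-1.6,-0.0006,0.0002,0.004,0,-0.23,1.28,-1.7,-0.0006,0.0002,0.004,0,-0.24,1.3,-1.7,-0.0006,0.0002,0.004,0,-0.24,1.3,-1.7,-0.0006,0.0002,0.004,0,-0.24,1.3,-1.7,-0.0006,0.0002,0.004,0,-0.24,1.3,-1.6,-0.0006,0.0002,0.004,0,-0.34,1.88,0.2,0,0,0.0041,0,-0.34,1.88,0.2,0,0,0.0041,0,-0.34,1.88,0.2,0,0,0.0041,0,-0.34,1.88,0.2,0,0,0.0041,0,-0.34,1.88,0.2,0,0,0.0041,0,-0.34,1.88,0.2,0,0,0.0041,0,-0.34,1.88,0.2,0,0,0.0041,0,-0.34,1.88,0.2,0,0,0.0041,0,-0.34,1.88,0.2,0,0,0.0041,0,-0.3,1.6,0.2,0,0,0.0041,0,-0.2,1.2,0.2,0,0,0.0041,0,-0.1,0.7,0.2,0,0,0.0041,0,0,0,0,0,0,0,0]'
python3 shot.py held
python3 - <<'E'
from h import *
z=np.array([0,0,-1.]); f=lambda a:frame(np.array([-np.sin(a),np.cos(a),0]),z)
plan([.5507,-.0358,.125],f(-.049),5)
from cell import grab_frame
s=grab_frame("side"); g=grab_frame("wrist")["pixels"][:,:,::-1]
cv2.imwrite("pics/c5.png",np.hstack([cv2.resize(s["pixels"][110:230,200:320,::-1],(480,480),interpolation=cv2.INTER_CUBIC),cv2.resize(g[140:300,160:340],(320,284))[:,:].copy() if 0 else cv2.resize(g[120:280,150:257],(320,480))]))
E
```

```text
time: 23.88
eef_pos: [0.5439, -0.0621, 0.1647]
orientation: [-0.001, 0.024, 1.0, 0.001]
ft_force: [0.2, 0.0, -4.3]
width: 0.17
5 rows of [-0.11   0.538  0.796] [ 0.0004 -0.0005  0.    ] |d| 0.97 |w| 0.001
```

View pics/held.png

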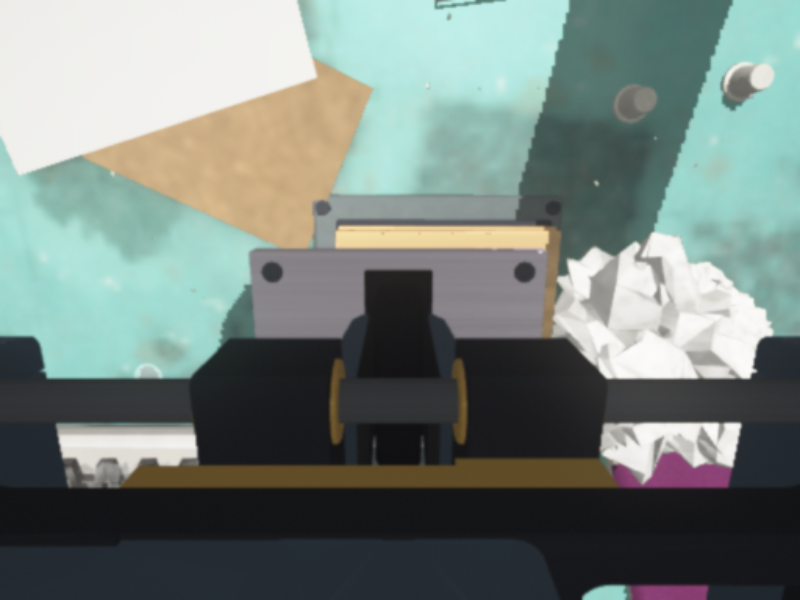

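The held plate's near edge runs level from (252,250) to (549,250) with the bar centred on it, so it's square in the jaws. I'll shift over the pile and lower.

```bash
python3 -m jog '[-0.15,0.7,0,0.0005,-0.0006,0,0,-0.2,1,0,0.0005,-0.0006,0,0,-0.15,0.7,0,0.0005,-0.0006,0,0,-0.05,0.29,0,0.0005,-0.0006,0,0,0,0,0.8,0,0,0,0,0,0,1,0,0,0,0,0,0,1,0,0,0,0,0,0,0.7,0,0,0,0,0,0,0.4,0,0,0,0,0,0,0,0,0,0,0,0,0,0,0,0,0,0]'
python3 shot.py near
python3 - <<'E'
from h import *
z=np.array([0,0,-1.]); f=lambda a:frame(np.array([-np.sin(a),np.cos(a),0]),z)
plan([.5507,-.0358,.100],f(-.049),1); print(pose()[1].as_matrix()[:,1:].round(4))
f=np.load("pics/near.npz"); P=cloud(f,f["T"]); I=f["pixels"].astype(int)
# held plate near edge & sides: points with height of plate top
w=(abs(P[...,0]-.51)<.04)&(abs(P[...,1]+.036)<.075); zt=P[...,2]
b=w&(zt>.098)&(zt<.13)&(I.max(2)-I.min(2)<30); q=P[b]; print(len(q),np.median(q[:,2]),np.percentile(q,[.5,99.5],0).round(4))
E
```

```text
time: 25.4
eef_pos: [0.551, -0.0358, 0.1261]
orientation: [0.0, 0.025, 1.0, -0.0]
ft_force: [-0.3, 0.8, -3.2]
width: 0.174
1 rows of [ 0.032 -0.     2.617] [-0.0001  0.0004 -0.0002] |d| 2.62 |w| 0.0
[[ 4.910e-02  4.000e-04]
 [ 9.988e-01 -1.000e-04]
 [-1.000e-04 -1.000e+00]]
9345 0.11765472557588535 [[ 0.5084 -0.091   0.1127]
 [ 0.5465  0.0214  0.1278]]
```

View pics/near.png

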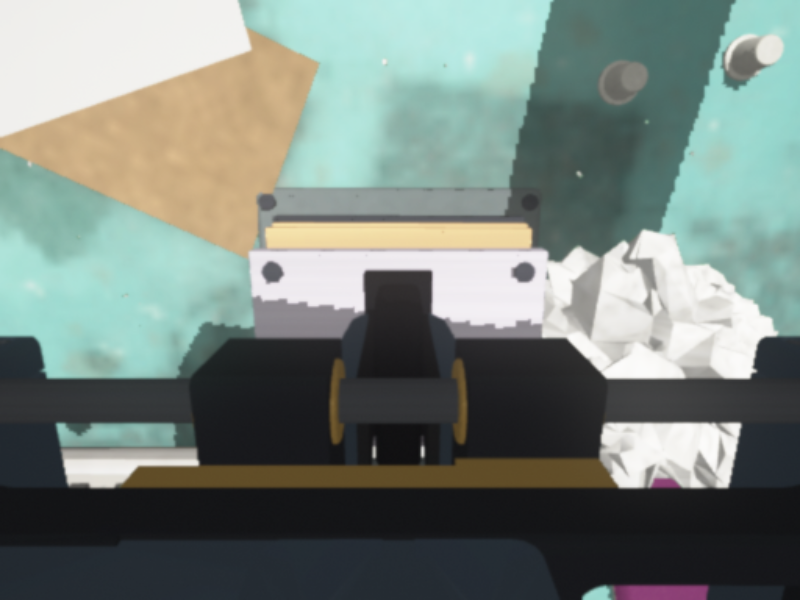

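The plate edge (250–547) and the pile edge (265–531) are parallel and symmetric. I'll lower gently until contact.

```bash
python3 -m jog '[0.03,0,1,0,0,0,0,0,0,0.7,0,0,0,0,0,0,0.4,0,0,0,0,0,0,0.2,0,0,0,0,0,0,0.1,0,0,0,0,0,0,0.1,0,0,0,0,0,0,0,0,0,0,0]'
python3 -m jog '[0,0,0.1,0,0,0,0,0,0,0.1,0,0,0,0,0,0,0,0,0,0,0]'
```

```text
time: 26.32
eef_pos: [0.5506, -0.0357, 0.101]
orientation: [-0.0, 0.025, 1.0, -0.0]
ft_force: [0.2, -0.1, -4.1]
width: 0.172
time: 26.7
eef_pos: [0.5504, -0.0357, 0.0988]
orientation: [-0.0, 0.025, 1.0, 0.0]
ft_force: [-0.6, 0.2, -3.8]
width: 0.17
```

```bash
python3 -m jog '[0,0,0.05,0,0,0,0,0,0,0.05,0,0,0,0,0,0,0,0,0,0,0]'
python3 -m jog '[0,0,0.05,0,0,0,0,0,0,0,0,0,0,0]'
python3 -m jog '[0,0,0.05,0,0,0,0,0,0,0,0,0,0,0]'
```

```text
time: 27.08
eef_pos: [0.5506, -0.0357, 0.0984]
orientation: [0.0, 0.025, 1.0, -0.0]
ft_force: [-2.0, 0.5, 7.5]
width: 0.175
time: 27.32
eef_pos: [0.5506, -0.0357, 0.0984]
orientation: [0.0, 0.025, 1.0, -0.0]
ft_force: [-4.7, 0.8, 17.6]
width: 0.171
time: 27.58
eef_pos: [0.5507, -0.0358, 0.0984]
orientation: [0.0, 0.025, 1.0, -0.0]
ft_force: [-9.0, 1.1, 27.1]
width: 0.171
```

The plate made contact at TCP z=0.0984. I'll take the load off, open and withdraw straight up.

```bash
python3 -m jog '[0,0,-0.1,0,0,0,0,0,0,0,0,0,0,0]'
python3 -m jog '[0,0,0,0,0,0,18,0,0,0,0,0,0,22,0,0,0,0,0,0,30,0,0,0,0,0,0,40,0,0,0,0,0,0,55,0,0,0,0,0,0,70,0,0,0,0,0,0,70]'
python3 -m jog '[0,0,-0.5,0,0,0,70,0,0,-1,0,0,0,70,0,0,-2,0,0,0,70,0,0,-2.5,0,0,0,70,0,0,-3,0,0,0,70,0,0,-3,0,0,0,70,0.7,0,-3,0,0,0,70,0.7,0,-3,0,0,0,70,0.5,0,-2,0,0,0,70,0,0,0,0,0,0,70,0,0,0,0,0,0,70]'
python3 shot.py fin
python3 - <<'E'
from h import *
from cell import grab_frame,env
f=np.load("pics/fin.npz"); P=cloud(f,f["T"])
w=(abs(P[...,0]-.55)<.055)&(abs(P[...,1]+.036)<.07); z=P[...,2]
for n,lo,hi in(("plate",.086,.096),("bar",.112,.135)):
    m=(w&(z>lo)&(z<hi)).astype(np.uint8); m=cv2.morphologyEx(m,cv2.MORPH_OPEN,np.ones((3,3))).astype(bool); q=P[m]
    print(n,len(q),np.median(q[:,2]),rect(q))
s=grab_frame("side"); t=grab_frame("top"); Q=cloud(s)
w=f["pixels"][60:230,160:350,::-1]
c=lambda a,x,y,k:cv2.resize(a[y:y+k,x:x+k,::-1],(390,390),interpolation=cv2.INTER_CUBIC)
cv2.imwrite("pics/fin2.png",np.hstack([cv2.resize(w,(400,390)),c(s["pixels"],190,90,130)]))
p,R_=pose(); print(p,env.get_state()["time"])
E
```

```text
time: 27.82
eef_pos: [0.5506, -0.0357, 0.0984]
orientation: [0.0, 0.025, 1.0, -0.0]
ft_force: [-3.4, 0.5, 11.3]
width: 0.175
time: 28.7
eef_pos: [0.5505, -0.0358, 0.0979]
orientation: [-0.0, 0.025, 1.0, 0.0]
ft_force: [0.3, -0.1, -0.1]
width: 0.691
time: 30.08
eef_pos: [0.5314, -0.0348, 0.2974]
orientation: [-0.0, 0.025, 1.0, 0.0]
ft_force: [-0.6, -0.5, 0.2]
width: 0.701
plate 5020 0.09000587764584125 (array([552. , -36.1]), array([114. ,  84.6]), 87.25)
bar 1172 0.1230699483068814 (array([563.2, -48.2]), array([109.7,  83.3]), 89.88)
[ 0.53130017 -0.03475378  0.29704552] 30.225
```

View pics/fin2.png

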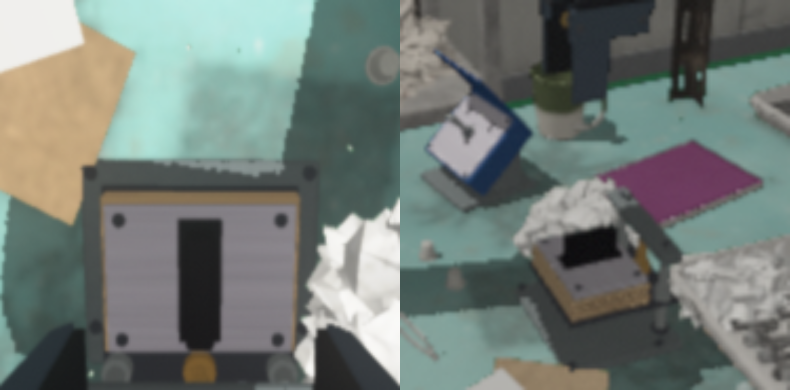

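The plate is flat and square on the pile (fit 114.0 x 84.6 mm at (0.552, -0.0361), yaw 87.25°, against the pile's (0.551, -0.0358) and 87.2°). Its top is at z=0.090, which is the pile top plus 8 mm. The arm is clear and the lever is still centred.

```bash
python3 -c "
from cell import env; print(env.sign_off())"
```

```text
the job is handed in; nothing more can be done
None
```

The toggle is at its centre off position and released, and the pressure plate then went flat onto the pile. I handed the job in at about 30 s of the 58 s allowed.

**Toggle:** I closed the jaws slowly around the lever, centred on its pivot, then opened and withdrew. The wrist depth image then put the tip 0.4 mm off centre, about 0.01 rad. My last side picture, after the plate was placed, showed nothing amiss, but I did not measure the lever again.

**Plate:** I lifted it by the grip bar and lowered it until it touched. Contact force peaked at about 27 N, and I eased that off before opening. The final wrist measurement:

| | Centre x, y (m) | Long-side angle | Height (m) |
|---|---|---|---|
| Plate | 0.552, -0.0361 | 87.25° | top at 0.090 |
| Pile | 0.551, -0.0358 | 87.2° | top at 0.082 |

So the plate is about 1 mm off centre and square to within 0.1°. Its 8 mm thickness accounts for the height difference, so it is resting flat.

**Checks that failed or disagreed:**
- My first approach along the panel's normal stopped short on joint 4's range limit and tilted the tool. It touched nothing. I backed out and came in about 0.18 rad steeper, still clear of the hood.
- The final depth fit of the grip bar mixed in the lift's mast, so I ignored it.
- A paper sheet seemed to overlap one corner of the plate before I lifted it. I saw nothing odd afterwards.
- I did not re-measure the cotton roll, glass insert or plugs at the end. No contact with them was seen or felt.

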